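# Clear the machine cover, align its quarter-turn fastener and hold it shut

### The job

Two capping chucks were left standing on the sprung access cover of the white machine housing: stand them upright on the two free yellow spots of the grey shelf, so that all three chucks make a neat side-by-side row, and leave the chuck already there and the other things alone. Then turn the black fastener on the cover clockwise, less than half a turn, until the white slot line on its bar lines up with the two orange marks on the cover, and push the cover down until it is fully home in its frame. Finish while still holding the cover pressed down; do not let go.

Things in the scene. Friction and masses are not known exactly. Their poses are not given: they have to be found in the camera images.
- machine: White open-topped housing fixed to the table, 200 mm (its x) by 280 mm (its y), walls 12 mm thick, rim 125 mm above the table. Origin: centre of its underside on the table. Turned up to 0.3 rad, left or right of the robot (the shelf on the other side). Inside, under the cover's centre, a slot along the housing's x axis takes the fastener's key.
- cover (a joint): Travel (m) of the white cover (172 x 252 x 10 mm) straight down into the housing: 0 = sprung up, top 12 mm above the rim; 0.012 = fully home on a stop, top level with the rim. Springs push up with about 6 N at 0, 9 N at home and lift it when let go. Until the fastener is aligned its key blocks the cover after 3 mm. Push it by the fastener or on its face.
- cover_top (a point): Centre of the cover's top face (137 mm above the table when up); its x axis is the housing's x axis. Two orange marks, each 34 x 9 mm, lie along this x axis, 40 to 74 mm either side of the centre.
- fastener (a joint): Angle of the quarter-turn fastener in rad; it grows clockwise seen from above. 0 = aligned: bar in line with the orange marks, the key over its slot. Starts between -1.45 and -0.85; range -1.75 to 0.5, no stop at 0. Light friction (0.04 N m), stays where left. The key enters its slot within about 0.13 rad of 0 and then cannot turn.
- fastener_grip (a point): Where to grip the fastener: on its vertical axis, at the cover's centre, 32 mm above the cover's top. x axis along the bar. The bar is black, 56 mm long (x), 14 mm wide (y), 30 mm tall, from 14 to 44 mm above the cover, on a 16 mm round stem, with a white line along its top. It moves down with the cover.
- shelf: Grey low shelf fixed to the table, 110 mm deep (its x), 240 mm long (its y), top 70 mm above the table, turned up to 0.3 rad. Origin: centre of its underside.
- spot0 (a point): First place of the row, at the shelf's +y end: centre, on the shelf top, of a yellow spot 46 mm in diameter with a black edge. Chuck_c stands here.
- spot1 (a point): Middle place, free at the start; spots are 70 mm apart along the shelf's y axis.
- spot2 (a point): Last place, at the shelf's -y end, free at the start.
- chuck_a: Solid pale aluminium capping chuck: upright cylinder 44 mm in diameter, 55 mm tall, 0.1 to 0.2 kg, two black grooves low on its side, red disc on top. Origin: centre of its underside; z up. Stands on the cover, about 85 mm to the +y side of the fastener; it goes on either free spot.
- chuck_b: Solid pale aluminium capping chuck: upright cylinder 44 mm in diameter, 55 mm tall, 0.1 to 0.2 kg, two black grooves low on its side, red disc on top. Origin: centre of its underside; z up. Stands on the cover, about 85 mm to the -y side of the fastener; it goes on either free spot.
- chuck_c: Solid pale aluminium capping chuck: upright cylinder 44 mm in diameter, 55 mm tall, 0.1 to 0.2 kg, two black grooves low on its side, red disc on top. Origin: centre of its underside; z up. Bystander: already in its place on spot0.
- jar: Bystander: white jar with black lid, 60 mm in diameter, 85 mm tall, on the table beyond the work. Origin: centre of its underside.
- wrench: Bystander: steel wrench lying on the table beyond the work, about 170 mm long. Origin: near its middle, on the table.
- oil: Bystander: small yellow bottle with red cap, 50 mm in diameter, 130 mm tall, on the table beyond the work. Origin: centre of its underside.
There are look-alikes about, which are no part of the job. Leave any green look-alike of the chuck_b alone.

How it is judged:
On the way, in this order (a step that is already met when the one before it is completed fails the run):
1. the three chucks stand upright, released, one on each yellow spot ((distance between chuck_a and spot0 below 0.014 m or distance between chuck_a and spot1 below 0.014 m or distance between chuck_a and spot2 below 0.014 m) and angle between each of chuck_a, chuck_b, chuck_c's own z axis and vertical below 0.12 rad and contact force between the fingers and chuck_a below 0.1 N and linear speed of each of chuck_a, chuck_b, chuck_c below 0.03 m/s and (distance between chuck_b and spot0 below 0.014 m or distance between chuck_b and spot1 below 0.014 m or distance between chuck_b and spot2 below 0.014 m) and contact force between the fingers and chuck_b below 0.1 N and (distance between chuck_c and spot0 below 0.014 m or distance between chuck_c and spot1 below 0.014 m or distance between chuck_c and spot2 below 0.014 m) and contact force between the fingers and chuck_c below 0.1 N), for 0.2 s.
2. the fastener is turned until it lines up with the orange marks (value of joint fastener between -0.15 and 0.15 rad), for 0.2 s.
At the end, for the whole second after the job is handed in: The robot is holding the cover (or its fastener) down with at least 3 N, the cover within 2.5 mm of fully home and the fastener within 0.15 rad of aligned; all three chucks stand upright and untouched, one on each yellow spot, within 14 mm of its centre (all of step 1 and all of step 2 and value of joint cover above 0.0095 m and contact force between any of the fingers, the arm and machine above 3 N); the arm keeps its last pose, push and grip.
It fails at once if the chuck already on the shelf is shifted by more than 15 mm (distance of chuck_c from where it was at the start of the episode above 0.015 m).
It fails at once if the jar, wrench or oil bottle is shifted by more than 20 mm (distance of any of jar, wrench, oil from where it was at the start of the episode above 0.02 m).
It fails at once if a chuck falls off onto the table (height (world z) of any of chuck_a, chuck_b, chuck_c below 0.05 m).
It also fails if it takes over 61 s, if anything falls off the work surface, if the arm or the gripper's body presses on something with over 40 N, if the wrist force passes 120 N, or if a joint passes its speed limit or range.

### The arm

A 7-joint arm with a two-finger parallel gripper is mounted at the origin on the work surface. World frame = base frame: x ahead of the robot, y to its left, z up, the work surface at z = 0. Lengths are in m, angles in rad, forces in N, time in s.
With the tool pointing down it reaches from about 0.4 to 0.925 m from the base axis. Payload 5.6 kg.
Tool frame: the origin (TCP) lies midway between the tips of the shut fingers; the grasp point (between the pads) lies bot.grasp_offset behind it (bot.grasp_offset is the distance from the TCP to the grasp point, in m); y points along the fingers, z is the direction in which the jaws open and shut, and the axes are right-handed (so a half turn about y gives the same grasp; the last joint's range is limited). The gripper opens to 85 mm and grips with 20 to 120 N. Pads are 22 mm wide; open, the fingers measure 114 mm over their backs; the gripper's body (76 mm by 85 mm) begins 54 mm behind the grasp point. The pads swing forward as they close: fully open they stand 13 mm farther back than shut.
Start: joints at [1.282, 0.468, -0.012, 1.603, 0.006, 1.071, -0.056], TCP at [0.158, -0.63, 0.231] pointing down, gripper open.
Joint ranges: [-2.53, 2.53], [-0.31, 2.02], [-1.57, 1.55], [0.28, 2.44], [-1.29, 4.43], [0.15, 1.84], [-2.92, 2.92]. Speed limits (rad/s): [2.57, 2.57, 3.14, 3.14, 3.14, 3.14, 3.14].

### API

Orientations are given as [roll, pitch, yaw] about the fixed x, y, z axes, in that order (R = Rz(yaw) Ry(pitch) Rx(roll)).
In Python, from plant import bot, grab_frame, camera_model, workorder, nets gives the robot as it stands.
- The arm moves only by the tool drive_tool, never from a script. Its argument "steps" is a list of rows, each a list of 3 entries, a list of its own where there are three numbers: the shift along the world's x, y, z in mm, then the turn about the world's z in degrees, then the finger opening in mm, from 0 to 85.4. In form: [[[tx, ty, tz], twist, claw], ...]. A call has 1 to 12 rows; each row shifts and turns the pose as measured when the row begins; what a row does not reach is not made up. A row lasts 1/8 s, in which the tool goes at most 62.5 mm and 10.7 degrees, less where a joint would pass 70% of its speed; a pose out of reach is approached as far as the arm can. A call with a gripper value outside its range is refused whole. The fingers move at their own pace and stop on an object; "grip_force" is the grip in N (left out, the last holds). Time passes only in rows, so rows that do not move let the fingers close. It gives the time, the measured TCP pose, the force and the opening at its end, in the units of the state.
- bot.observe(): the state, without advancing time (a new reading comes with each control period).
- grab_frame(name): name is "scene" or "top" or "wrist"; returns the picture (480x640x3 uint8, red, green, blue); there is no depth.
- camera_model(name): a dict with "fx", "fy", "cx", "cy" (pixels), "k1" (the pictures are not rectified: a ray, as slopes to the right and down, at radius r is drawn at 1 + k1 r^2 times it, then the intrinsics apply), "world_from_camera" (4x4, takes a point from camera to world coordinates). Camera axes: x right, y up, looking along -z (the intrinsics and any distortion apply to the point x, -y, -z); pixel columns grow to the right and rows downward; lengths in m; the calibration is good to about 2 mm. A picture is of the moment at which its call begins: read the wrist's pose just before it. camera_model takes no time and is no camera call; for the wrist camera it gives the pose at the moment of the call.
- workorder.close_job(): hands the job in, once; it reports no verdict.
Trained networks look in the newest picture that a camera, given by its name, has taken for a name from the list of things; names that differ only in an ending like _2 or _b are one class to them, and where a whole thing is asked for, a point or a joint stands for the part that bears it (a point fixed in the world has none). Each returns a list of dicts, best first, with "p" (0 to 1); they miss things now and then, are a little off and sometimes report something else, mostly with a low value. They report only what shows in the picture. A call takes as long as a camera call. They do not tell look-alikes from the thing itself.
- nets.look_for(query, camera): "centre" ([x, y, z] in m, in the coordinates of the camera as it stood for that picture, good to about 4 mm: the middle of the surface that is visible of it).
- nets.spot_point(query, camera): "centre" ([x, y, z] in m, in the coordinates of the camera as it stood for that picture, good to about 4 mm: a listed point, or the origin of a listed thing).
The state is a dict: "t": time; "joint_pos": joint angles; "joint_velocities": joint speeds; "joint_efforts": joint torques, N m; "ee_pos": TCP position; "tcp_rot": TCP orientation; "contact_force": force on the tool from outside, world axes, zero at the start; "moment": the same for the moment, N m; "width": finger opening in m.
Only numpy, scipy, OpenCV 4.12 (cv2) and the standard library are available. Lean on these libraries where they do the work, as an engineer would, in place of code of your own. Each camera call takes 0.05 s, during which the arm holds its last target.

## Working session

There is one attempt and no reset: what is moved stays moved. The work goes in short steps, Python scripts to look and compute and a tool call to move; the robot and the scene stay as the last step left them, time stands still between calls to the robot, and variables do not carry over. Pictures are saved under pics/ and viewed, and the job is handed in when it is done.

Besides the shell and the picture viewer there is one more tool, called after ">>>" as a command line: name --argument value ..., lists and objects as JSON in quotes. drive_tool: Moves the arm, as the interface text tells. Its arguments: {"type":"object","properties":{"steps":{"type":"array"},"grip_force":{"type":"number"}},"required":["steps"]}

```bash
mkdir -p pics; ls; cat > h.py <<'E'
import numpy as np,cv2
from plant import bot,grab_frame,camera_model,workorder,nets
def snap(cam,fn):
    m=camera_model(cam); im=grab_frame(cam)
    cv2.imwrite('pics/'+fn,im[:,:,::-1]); return im,m
def w(m,c):
    return (np.array(m["world_from_camera"])@np.r_[c,1])[:3]
def pix2w(m,u,v,z):
    K=np.array([[m['fx'],0,m['cx']],[0,m['fy'],m['cy']],[0,0,1.]])
    p=cv2.undistortPoints(np.array([[[u,v]]],float),K,np.array([m['k1'],0,0,0.]))[0,0]
    T=np.array(m["world_from_camera"]); d=T[:3,:3]@np.array([p[0],-p[1],-1]); o=T[:3,3]
    return o+d*(z-o[2])/d[2]
E
python3 - <<'E'
from h import *
s=bot.observe(); print({k:np.round(v,3) for k,v in s.items()}, bot.grasp_offset)
for c in ['top','scene']:
    im,m=snap(c,c+'0.png'); print(c,{k:np.round(v,3) for k,v in m.items()})
    for q in ['chuck_a','fastener_grip','cover_top','spot0','spot1','spot2','shelf','machine']:
        print(q,[(round(r['p'],2),np.round(w(m,r['centre']),3)) for r in nets.spot_point(q,c)])
E
```

```text
pics
{'t': np.float64(0.0), 'joint_pos': array([ 1.282,  0.468, -0.012,  1.604,  0.006,  1.071, -0.056]), 'joint_velocities': array([-0.001,  0.002, -0.   ,  0.002,  0.   , -0.   , -0.   ]), 'joint_efforts': array([-1.0000e-03, -5.3238e+01,  2.1000e-02, -2.5131e+01,  1.1000e-02,
        8.0000e-03, -0.0000e+00]), 'ee_pos': array([ 0.158, -0.63 ,  0.23 ]), 'tcp_rot': array([-1.573, -0.   , -2.896]), 'contact_force': array([-0.061, -0.121, -1.081]), 'moment': array([-0.02 , -0.024,  0.026]), 'width': np.float64(0.086)} 0.0187
top {'fx': np.float64(605.054), 'fy': np.float64(605.054), 'cx': np.float64(320.331), 'cy': np.float64(235.252), 'k1': np.float64(-0.163), 'world_from_camera': array([[-0.023,  0.991, -0.13 ,  0.471],
       [-1.   , -0.021,  0.017, -0.025],
       [ 0.014,  0.13 ,  0.991,  1.215],
       [ 0.   ,  0.   ,  0.   ,  1.   ]])}
chuck_a [(0.94, array([ 0.511, -0.255,  0.135])), (0.9, array([ 0.449, -0.375,  0.003])), (0.87, array([0.5  , 0.259, 0.07 ])), (0.74, array([ 0.531, -0.389, -0.001])), (0.62, array([ 0.533, -0.089,  0.136])), (0.56, array([ 0.77 ,  0.188, -0.0
[... 859 characters left out ...]

chuck_a [(0.95, array([ 0.533, -0.097,  0.137])), (0.92, array([ 0.505, -0.259,  0.141])), (0.72, array([0.503, 0.261, 0.073]))]
fastener_grip [(0.58, array([ 0.522, -0.177,  0.17 ]))]
cover_top []
spot0 [(0.88, array([0.539, 0.123, 0.072])), (0.66, array([0.524, 0.195, 0.071])), (0.65, array([0.509, 0.265, 0.064]))]
spot1 [(0.88, array([0.539, 0.123, 0.072])), (0.66, array([0.524, 0.195, 0.071])), (0.65, array([0.509, 0.265, 0.064]))]
spot2 [(0.88, array([0.539, 0.123, 0.072])), (0.66, array([0.524, 0.195, 0.071])), (0.65, array([0.509, 0.265, 0.064]))]
shelf [(0.74, array([ 0.52 ,  0.194, -0.   ]))]
machine [(0.75, array([ 0.529, -0.093,  0.135])), (0.42, array([ 0.506, -0.258,  0.138]))]
```

View pics/top0.png

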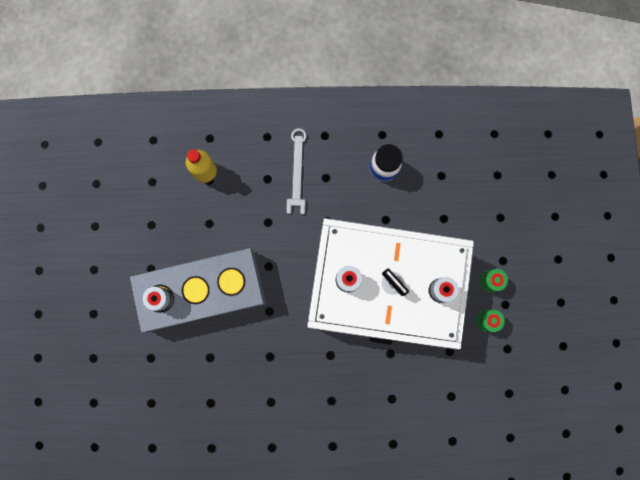

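View pics/scene0.png

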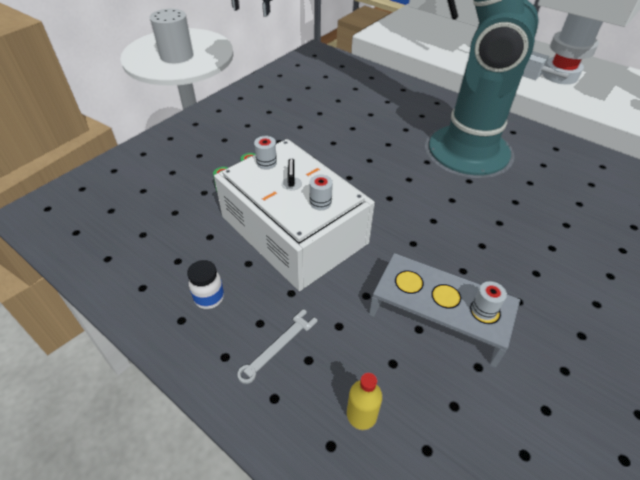

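Top view: the housing is to the robot's right with chucks at (349,279) and (446,290) and the fastener bar at (395,282). The shelf is to the left, with free spots at (196,290) and (231,281). Two green look-alikes stand at (497,281) and (493,321). Next I'll refine these positions with colour segmentation.

```bash
python3 - <<'E'
from h import *
m=camera_model('top'); im=cv2.imread('pics/top0.png'); hsv=cv2.cvtColor(im,cv2.COLOR_BGR2HSV)
def blobs(mask,z,name,mn=15):
    n,l,s,c=cv2.connectedComponentsWithStats(mask.astype(np.uint8))
    for i in range(1,n):
        if s[i,4]>=mn: print(name,s[i,4],np.round(c[i],1),np.round(pix2w(m,*c[i],z),4))
H,S,V=[hsv[...,i].astype(int) for i in range(3)]
blobs(((H<5)|(H>174))&(S>150)&(V>90),.192,'red(cover z)')
blobs(((H<5)|(H>174))&(S>150)&(V>90),.125,'red(shelf z)')
blobs((H>20)&(H<32)&(S>150)&(V>120),.07,'yellow')
blobs((H>5)&(H<18)&(S>150)&(V>120),.137,'orange')
bar=np.zeros(H.shape,bool);bar[262:302,375:415]=1
b=(bar&(V<60)); blobs(b,.181,'bar')
ys,xs=np.nonzero(bar&(V<70))
sub=im[262:302,372:418]; cv2.imwrite('pics/bar.png',cv2.resize(sub,None,fx=14,fy=14,interpolation=cv2.INTER_CUBIC))
E
```

```text
red(cover z) 125 [193.1 155.4] [0.7505 0.1763 0.192 ]
red(cover z) 118 [348.9 278. ] [ 0.5311 -0.0895  0.192 ]
red(cover z) 69 [497.  279.8] [ 0.5214 -0.3452  0.192 ]
red(cover z) 117 [446. 289.] [ 0.5082 -0.2549  0.192 ]
red(cover z) 106 [153.7 297.9] [0.5036 0.2428 0.192 ]
red(cover z) 73 [493.4 320.6] [ 0.4516 -0.3354  0.192 ]
red(shelf z) 125 [193.1 155.4] [0.7688 0.1895 0.125 ]
red(shelf z) 118 [348.9 278. ] [ 0.5351 -0.0937  0.125 ]
red(shelf z) 69 [497.  279.8] [ 0.5247 -0.3662  0.125 ]
red(shelf z) 117 [446. 289.] [ 0.5107 -0.2699  0.125 ]
red(shelf z) 106 [153.7 297.9] [0.5058 0.2604 0.125 ]
red(shelf z) 73 [493.4 320.6] [ 0.4503 -0.3557  0.125 ]
yellow 450 [201.5 166.5] [0.761  0.1834 0.07  ]
yellow 496 [230.8 281.2] [0.5368 0.1266 0.07  ]
yellow 490 [195.1 289.8] [0.5216 0.195  0.07  ]
orange 60 [396.8 251.3] [ 0.5803 -0.1807  0.137 ]
orange 61 [388.2 314.5] [ 0.4676 -0.1611  0.137 ]
bar 154 [394.4 282.4] [ 0.5223 -0.1681  0.181 ]
```

View pics/bar.png

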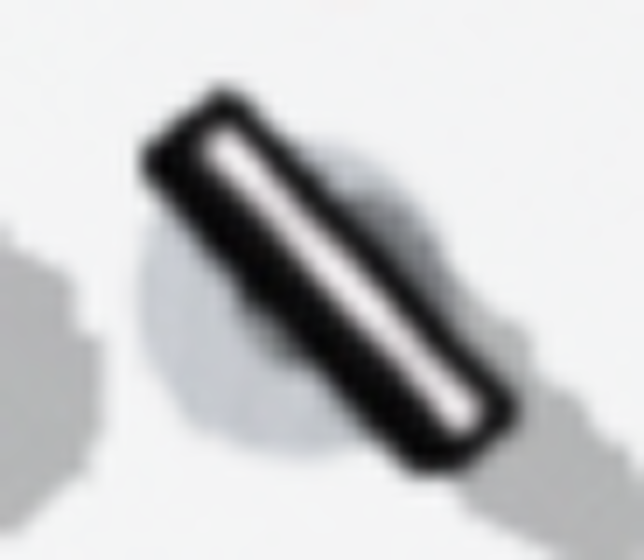

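Measured: A (0.531,-0.0895), B (0.508,-0.255), fastener (0.524,-0.171). Housing x yaw is about -10°, and the bar yaw is about 41°, so it needs roughly 51° clockwise. Chuck A goes to spot1 first, so I'm moving there now.

>>> drive_tool --steps '[[[34, 49, 2], 6, 85], [[34, 49, 2], 6, 85], [[34, 49, 2], 6, 85], [[34, 49, 0], 6, 85], [[34, 49, 0], 6, 85], [[34, 49, 0], 6, 85], [[34, 49, 0], 6, 85], [[34, 49, 0], 6, 85], [[34, 49, 0], 6, 85], [[34, 49, 0], 6, 85], [[33, 49, 0], 6, 85], [[0, 0, 0], 0, 85]]' --grip_force 40

```text
t: 2.4
ee_pos: [0.5391, -0.0737, 0.2407]
tcp_rot: [-1.558, -0.002, -1.709]
contact_force: [-0.2, -0.5, 0.3]
width: 0.0851
```

```bash
python3 - <<'E'
from h import *
s=bot.observe(); print(s['t'],np.round(s['ee_pos'],4),np.degrees(s['tcp_rot']).round(1), np.degrees(s['tcp_rot'][2])+90,s['width'])
E
```

```text
2.4 [ 0.5391 -0.0737  0.2407] [-89.3  -0.1 -97.9] -7.92523455888977 0.08509405446972806
```

>>> drive_tool --steps '[[[-8, -16, -10], -1, 85], [[0, 0, 0], 0, 85]]'

```text
t: 2.65
ee_pos: [0.5294, -0.0928, 0.2294]
tcp_rot: [-1.56, -0.003, -1.731]
contact_force: [-0.2, -0.4, 1.5]
width: 0.0851
```

```bash
python3 - <<'E'
from h import *
s=bot.observe(); print(s['t'],np.round(s['ee_pos'],4),np.degrees(s['tcp_rot']).round(1))
im,m=snap('wrist','w1.png')
for q in ['chuck_a']:
  print(q,[(round(r['p'],2),np.round(w(m,r['centre']),3)) for r in nets.spot_point(q,'wrist')])
im=cv2.imread('pics/w1.png')
hsv=cv2.cvtColor(im,cv2.COLOR_BGR2HSV)
H,S,V=[hsv[...,i].astype(int) for i in range(3)]
n,l,s,c=cv2.connectedComponentsWithStats((((H<5)|(H>174))&(S>150)&(V>90)).astype(np.uint8))
for i in range(1,n):
    if s[i,4]>100: print(s[i,4],c[i].round(),pix2w(m,*c[i],.192).round(4))
E
```

```text
2.65 [ 0.5294 -0.0928  0.2294] [-89.4  -0.2 -99.2]
chuck_a [(0.78, array([ 0.532, -0.089,  0.139])), (0.31, array([ 0.763, -0.   ,  0.002]))]
1761 [333. 283.] [ 0.5308 -0.0886  0.192 ]
```

View pics/w1.png

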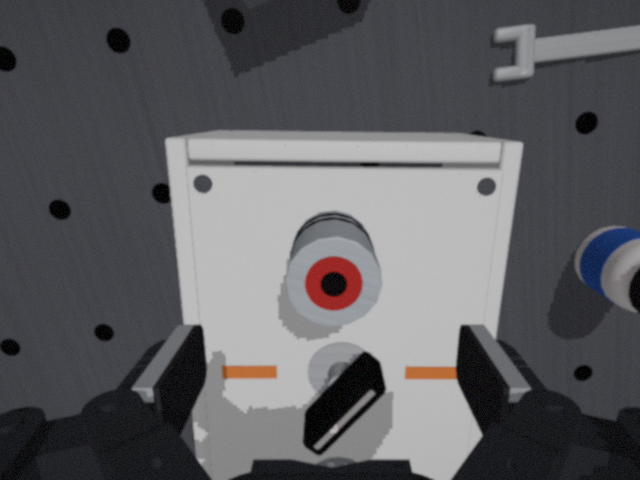

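The wrist view shows chuck A's red disc at (333,283), between the fingers at about (0.531,-0.089), which agrees with the top view. I'll lower and grip.

>>> drive_tool --steps '[[[1, 3, -25], 0, 85], [[0, 0, -25], 0, 85], [[0, 0, -18], 0, 85], [[0, 0, -4], 0, 85], [[0, 0, 0], 0, 85]]'

```text
t: 3.38
ee_pos: [0.5322, -0.0921, 0.1587]
tcp_rot: [-1.553, -0.004, -1.736]
contact_force: [-0.7, -1.8, 0.9]
width: 0.0853
```

>>> drive_tool --steps '[[[-1, 3, -6], 0, 85], [[0, 0, 0], 0, 40], [[0, 0, 0], 0, 38], [[0, 0, 0], 0, 38], [[0, 0, 0], 0, 38], [[0, 0, 0], 0, 38]]'

```text
t: 4.12
ee_pos: [0.5321, -0.0888, 0.1544]
tcp_rot: [-1.55, -0.004, -1.736]
contact_force: [0.2, -0.0, 0.2]
width: 0.0431
```

>>> drive_tool --steps '[[[0, 0, 25], 0, 38], [[0, 0, 35], 0, 38], [[0, 30, 0], 2, 38], [[-2, 45, 0], 5, 38], [[-2, 50, 0], 5, 38], [[-2, 50, 0], 5, 38], [[-2, 50, -5], 4, 38], [[0, 30, -20], 0, 38], [[0, 10, -20], 0, 38], [[0, 0, 0], 0, 38]]'

```text
t: 5.38
ee_pos: [0.5229, 0.1827, 0.169]
tcp_rot: [-1.547, -0.003, -1.361]
contact_force: [-1.1, -0.1, -0.8]
width: 0.043
```

>>> drive_tool --steps '[[[-1, 10, -20], 0, 38], [[0, 0, -20], 0, 38], [[0, 0, -15], 0, 38], [[0, 0, 0], 0, 38]]'

```text
t: 5.88
ee_pos: [0.5241, 0.1896, 0.1134]
tcp_rot: [-1.545, -0.005, -1.366]
contact_force: [0.1, 0.2, -1.9]
width: 0.0432
```

```bash
python3 - <<'E'
from h import *
s=bot.observe(); print(s['t'],np.round(s['ee_pos'],4),np.degrees(s['tcp_rot']).round(1))
im,m=snap('wrist','w2.png'); im,m=snap('top','t2.png')
E
```

```text
5.875 [0.5241 0.1896 0.1134] [-88.5  -0.3 -78.2]
```

View pics/w2.png

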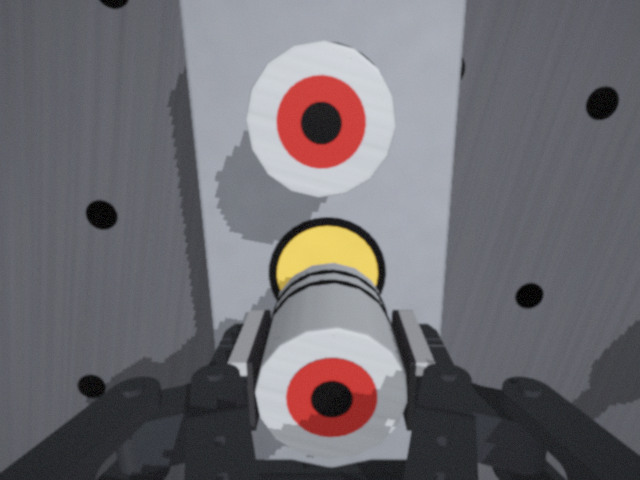

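View pics/t2.png

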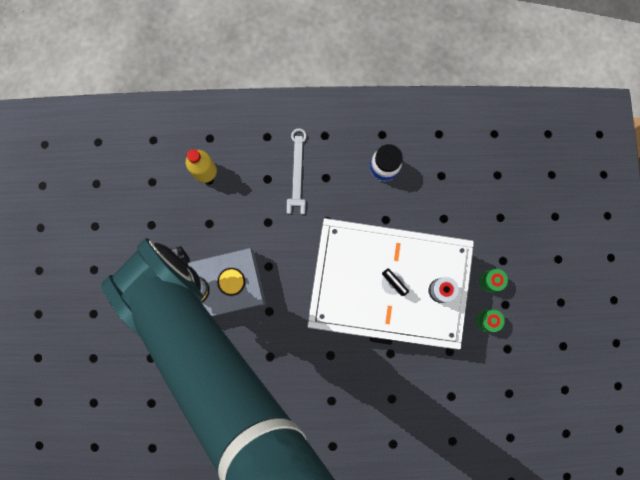

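The wrist view shows the gripped chuck at (331,398) partly over the yellow spot at (327,265), with chuck C at (321,122). It still needs about 5 mm along +y, then lowering.

>>> drive_tool --steps '[[[-2, 5, -10], 0, 38], [[0, 1, -8], 0, 38], [[0, 1, -4], 0, 38], [[0, 0, 0], 0, 38]]'

```text
t: 6.48
ee_pos: [0.5235, 0.1979, 0.0924]
tcp_rot: [-1.54, -0.004, -1.366]
contact_force: [0.5, 0.5, -1.3]
width: 0.0431
```

>>> drive_tool --steps '[[[-1, -2, -4], 0, 38], [[0, 0, -2], 0, 38], [[0, 0, 0], 0, 38]]'

```text
t: 6.85
ee_pos: [0.5227, 0.1957, 0.0877]
tcp_rot: [-1.54, -0.006, -1.366]
contact_force: [0.2, 0.2, -0.9]
width: 0.0431
```

>>> drive_tool --steps '[[[0, 0, -2], 0, 38], [[0, 0, -1], 0, 38], [[0, 0, 0], 0, 38]]'

```text
t: 7.22
ee_pos: [0.5229, 0.1957, 0.0878]
tcp_rot: [-1.539, -0.008, -1.366]
contact_force: [-0.3, -0.4, -2.1]
width: 0.043
```

>>> drive_tool --steps '[[[0, 0, 0], 0, 50], [[0, 0, 0], 0, 60], [[0, 0, 0], 0, 85], [[0, 0, 0], 0, 85], [[0, 0, 0], 0, 85]]'

```text
t: 7.85
ee_pos: [0.5234, 0.1956, 0.0873]
tcp_rot: [-1.538, -0.007, -1.367]
contact_force: [-0.6, 0.3, 0.4]
width: 0.0848
```

```bash
python3 - <<'E'
from h import *
s=bot.observe(); print(s['t'],np.round(s['ee_pos'],4),s['width'])
im,m=snap('wrist','w3.png')
E
```

```text
7.85 [0.5234 0.1956 0.0873] 0.08484234349196892
```

View pics/w3.png

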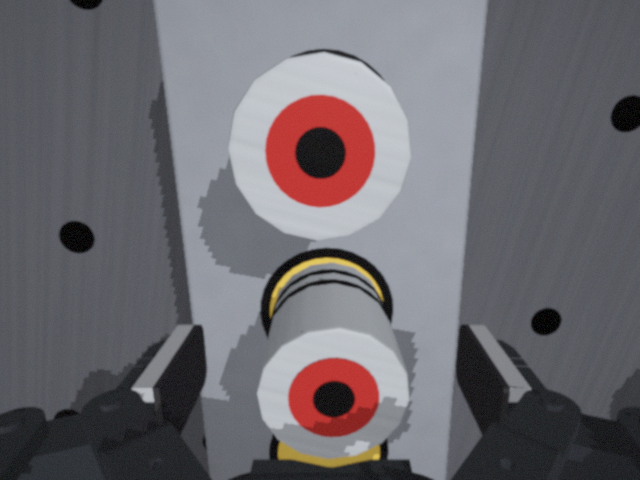

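Chuck A stands upright on spot1 (yellow ring around its base at about (327,280)) and chuck C is untouched. Now chuck B.

>>> drive_tool --steps '[[[0, 0, 30], 0, 85], [[0, 0, 45], 0, 85], [[0, 0, 45], 0, 85], [[0, -30, 15], 0, 85], [[-1, -50, 0], -3, 85], [[-2, -55, 0], -3, 85], [[-2, -55, 0], -3, 85], [[-2, -55, 0], -3, 85], [[-2, -55, 0], -3, 85], [[-2, -55, 0], -3, 85], [[-2, -40, 0], -2, 85], [[0, 0, 0], 0, 85]]'

```text
t: 9.4
ee_pos: [0.5067, -0.211, 0.228]
tcp_rot: [-1.534, -0.008, -1.724]
contact_force: [0.6, 1.3, -0.1]
width: 0.085
```

```bash
python3 - <<'E'
from h import *
im,m=snap('wrist','w4.png')
im=cv2.imread('pics/w4.png')
hsv=cv2.cvtColor(im,cv2.COLOR_BGR2HSV)
H,S,V=[hsv[...,i].astype(int) for i in range(3)]
n,l,s,c=cv2.connectedComponentsWithStats((((H<5)|(H>174))&(S>150)&(V>90)).astype(np.uint8))
for i in range(1,n):
    if s[i,4]>100: print(s[i,4],c[i].round(),pix2w(m,*c[i],.192).round(4))
E
```

```text
1427 [346. 375.] [ 0.5079 -0.2544  0.192 ]
286 [381. 411.] [ 0.5218 -0.2778  0.192 ]
221 [287. 413.] [ 0.4764 -0.2706  0.192 ]
```

>>> drive_tool --steps '[[[1, -32, -10], 0, 85], [[0, -6, -20], 0, 85], [[0, 0, 0], 0, 85]]'

```text
t: 9.82
ee_pos: [0.5096, -0.2425, 0.1981]
tcp_rot: [-1.533, -0.005, -1.713]
contact_force: [-0.4, 0.6, 0.2]
width: 0.085
```

>>> drive_tool --steps '[[[-1, -11, 0], 0, 85], [[0, 0, -18], 0, 85], [[0, 0, -18], 0, 85], [[0, 0, -7], 0, 85], [[0, 0, 0], 0, 85]]'

```text
t: 10.45
ee_pos: [0.5096, -0.2512, 0.1534]
tcp_rot: [-1.531, -0.005, -1.708]
contact_force: [0.9, 0.5, -0.4]
width: 0.0853
```

>>> drive_tool --steps '[[[-1, -4, 0], 0, 85], [[0, 0, 0], 0, 40], [[0, 0, 0], 0, 38], [[0, 0, 0], 0, 38], [[0, 0, 0], 0, 38], [[0, 0, 0], 0, 38]]'

```text
t: 11.2
ee_pos: [0.5092, -0.2559, 0.155]
tcp_rot: [-1.529, -0.006, -1.709]
contact_force: [0.1, -0.3, 0.6]
width: 0.0436
```

>>> drive_tool --steps '[[[0, 0, 30], 0, 38], [[0, 0, 45], 0, 38], [[1, 35, 5], 2, 38], [[3, 50, 0], 3, 38], [[4, 50, 0], 3, 38], [[4, 50, 0], 3, 38], [[4, 50, 0], 3, 38], [[4, 50, 0], 3, 38], [[4, 45, 0], 3, 38], [[3, 25, -20], 2, 38], [[0, 5, -20], 0, 38], [[0, 0, 0], 0, 38]]'

```text
t: 12.7
ee_pos: [0.5245, 0.1267, 0.1878]
tcp_rot: [-1.541, 0.001, -1.296]
contact_force: [-0.6, 0.2, -2.0]
width: 0.0431
```

>>> drive_tool --steps '[[[10, -1, -20], -3, 38], [[0, 0, -25], 0, 38], [[0, 0, -20], 0, 38], [[0, 0, -8], 0, 38], [[0, 0, 0], 0, 38]]'

```text
t: 13.32
ee_pos: [0.5345, 0.1259, 0.1151]
tcp_rot: [-1.539, 0.0, -1.35]
contact_force: [0.3, 0.3, -2.0]
width: 0.043
```

>>> drive_tool --steps '[[[2, 0, -14], 0, 38], [[0, 0, -7], 0, 38], [[0, 0, -2], 0, 38], [[0, 0, 0], 0, 38]]'

```text
t: 13.82
ee_pos: [0.5378, 0.1259, 0.0923]
tcp_rot: [-1.536, 0.0, -1.351]
contact_force: [-0.1, 0.9, -1.6]
width: 0.0433
```

>>> drive_tool --steps '[[[-1, 0, -3], 0, 38], [[0, 0, -2], 0, 38], [[0, 0, -1], 0, 38], [[0, 0, 0], 0, 38]]'

```text
t: 14.32
ee_pos: [0.5371, 0.1263, 0.0881]
tcp_rot: [-1.535, -0.001, -1.35]
contact_force: [0.1, -1.0, -2.1]
width: 0.0431
```

```bash
python3 - <<'E'
from h import *
im,m=snap('wrist','w5.png')
E
```

```text
(no output)
```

View pics/w5.png

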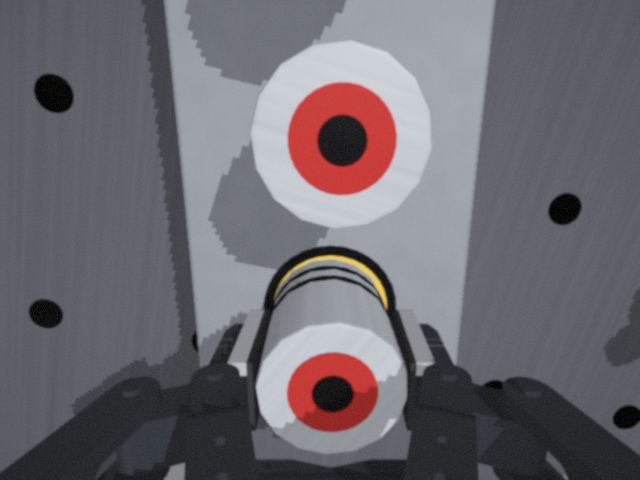

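Chuck B is centred on spot2 at (330,290) and almost touching. I'll lower slightly, release and rise.

>>> drive_tool --steps '[[[0, 0, -2], 0, 38], [[0, 0, 0], 0, 50], [[0, 0, 0], 0, 60], [[0, 0, 0], 0, 85], [[0, 0, 0], 0, 85], [[0, 0, 0], 0, 85], [[0, 0, 25], 0, 85], [[0, 0, 45], 0, 85], [[0, 0, 45], 0, 85], [[0, 0, 20], 0, 85], [[0, 0, 0], 0, 85]]'

```text
t: 15.75
ee_pos: [0.5366, 0.1265, 0.2254]
tcp_rot: [-1.536, -0.002, -1.35]
contact_force: [-0.4, 0.1, -0.8]
width: 0.0853
```

```bash
python3 - <<'E'
from h import *
im,m=snap('scene','s6.png')
print([(round(r['p'],2),np.round(w(m,r['centre']),3)) for r in nets.spot_point('chuck_a','scene')])
E
```

```text
[(0.92, array([0.506, 0.258, 0.069])), (0.84, array([0.524, 0.193, 0.07 ])), (0.57, array([0.535, 0.125, 0.072]))]
```

View pics/s6.png

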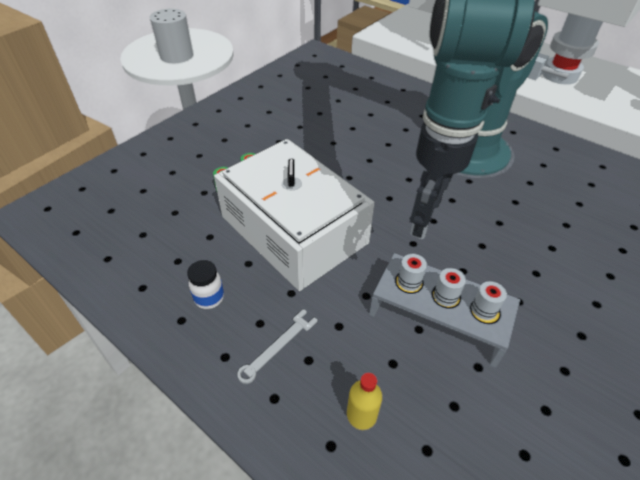

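All three chucks stand upright on their spots, at (413,275), (450,290) and (490,302). Now the fastener.

>>> drive_tool --steps '[[[0, -20, 0], -6, 70], [[-2, -40, 0], -9, 70], [[-2, -45, 0], -9, 70], [[-2, -45, 0], -9, 70], [[-2, -45, 0], -9, 70], [[-2, -40, 0], -9, 70], [[-2, -25, 0], -6, 70], [[0, -10, 0], 0, 70], [[0, 0, 0], 0, 70]]'

```text
t: 16.98
ee_pos: [0.5142, -0.1505, 0.2089]
tcp_rot: [-1.562, -0.007, -2.371]
contact_force: [0.4, -0.1, 1.0]
width: 0.0699
```

```bash
python3 - <<'E'
from h import *
m=camera_model('top')
a=pix2w(m,388.3,272.4,.181);b=pix2w(m,404.9,291.4,.181);d=a-b
print('top bar',(a+b)/2,np.degrees(np.arctan2(d[1],d[0])),np.hypot(*d[:2]))
im,m=snap('wrist','w7.png'); print(bot.observe()['ee_pos'])
E
```

```text
top bar [ 0.52307112 -0.17194323  0.181     ] 39.53102465239138 0.04319543553798039
[ 0.51422451 -0.14981813  0.20890078]
```

View pics/w7.png

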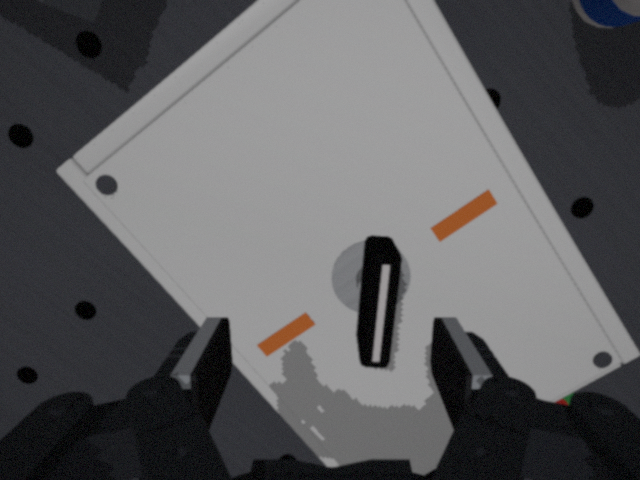

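```bash
python3 - <<'E'
from h import *
m=camera_model('wrist')
def seg(p,q,z):
    a=pix2w(m,*p,z);b=pix2w(m,*q,z);d=a-b
    print(((a+b)/2).round(4),np.degrees(np.arctan2(d[1],d[0])).round(1),np.hypot(*d[:2]).round(4))
seg((386,265),(376,361),.181)
seg((464,215),(287,335),.137)
E
```

```text
[ 0.5234 -0.1699  0.181 ] 40.7 0.046
[ 0.5237 -0.1701  0.137 ] -9.3 0.1145
```

>>> drive_tool --steps '[[[8, -17, 0], -4, 70], [[1, -3, 0], 0, 70], [[0, 0, -15], 0, 70], [[0, 0, -22], 0, 70], [[0, 0, -10], 0, 70], [[0, 0, 0], 0, 70]]'

```text
t: 17.77
ee_pos: [0.5228, -0.1617, 0.158]
tcp_rot: [-1.567, -0.006, -2.424]
contact_force: [0.4, 0.0, 0.1]
width: 0.0703
```

>>> drive_tool --steps '[[[1, -8, -5], -1, 70], [[0, -1, -1], 0, 70], [[0, 0, 0], 0, 70]]'

```text
t: 18.15
ee_pos: [0.5246, -0.1714, 0.1527]
tcp_rot: [-1.565, -0.005, -2.443]
contact_force: [0.2, 0.4, 0.5]
width: 0.07
```

>>> drive_tool --steps '[[[-1, 1, 0], 0, 40], [[0, 0, 0], 0, 10], [[0, 0, 0], 0, 8], [[0, 0, 0], 0, 8], [[0, 0, 0], 0, 8], [[0, 0, 0], 0, 8]]' --grip_force 60

```text
t: 18.9
ee_pos: [0.5243, -0.1709, 0.1537]
tcp_rot: [-1.563, -0.004, -2.443]
contact_force: [0.5, -0.6, 0.1]
width: 0.0129
```

>>> drive_tool --steps '[[[0, 0, 0], -6, 8], [[0, 0, 0], -8, 8], [[0, 0, 0], -8, 8], [[0, 0, 0], -8, 8], [[0, 0, 0], -6, 8], [[0, 0, 0], -3, 8], [[0, 0, 0], 0, 8], [[0, 0, 0], 0, 8]]'

```text
t: 19.9
ee_pos: [0.5245, -0.1712, 0.1537]
tcp_rot: [-1.563, -0.003, 3.138]
contact_force: [0.9, -1.4, 0.9]
width: 0.0131
```

>>> drive_tool --steps '[[[0, 0, 0], -5, 8], [[0, 0, 0], -4, 8], [[0, 0, 0], 0, 8], [[0, 0, 0], 0, 8]]'

```text
t: 20.4
ee_pos: [0.5245, -0.1713, 0.1537]
tcp_rot: [-1.563, -0.003, 2.98]
contact_force: [0.3, -1.4, 0.7]
width: 0.0125
```

```bash
python3 - <<'E'
from h import *
im,m=snap('wrist','w8.png'); im,m=snap('scene','s8.png'); cv2.imwrite('pics/s8c.png',cv2.resize(im[120:320,190:400,::-1],None,fx=3,fy=3))
im,m=snap('top','t8.png')
E
```

```text
(no output)
```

View pics/w8.png

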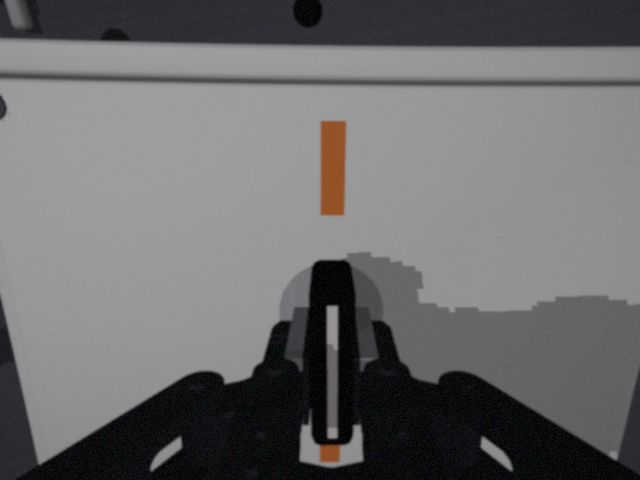

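View pics/s8c.png

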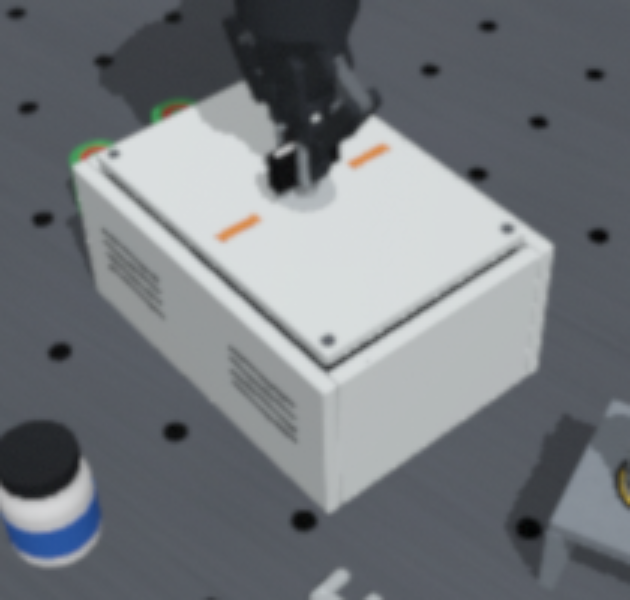

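The wrist view shows the white line (column 332) in line with both orange marks (columns 333 and 330). Now I'll push down.

>>> drive_tool --steps '[[[0, 0, -3], 0, 8], [[0, 0, -4], 0, 8], [[0, 0, -4], 0, 8], [[0, 0, 0], 0, 8]]'

```text
t: 21.05
ee_pos: [0.5245, -0.1713, 0.1454]
tcp_rot: [-1.563, -0.003, 2.98]
contact_force: [-2.2, -0.8, 8.2]
width: 0.0131
```

>>> drive_tool --steps '[[[0, 0, -3], 0, 8], [[0, 0, -4], 0, 8], [[0, 0, -4], 0, 8]]'

```text
t: 21.42
ee_pos: [0.5247, -0.1713, 0.1412]
tcp_rot: [-1.562, -0.003, 2.981]
contact_force: [-14.6, 2.3, 42.4]
width: 0.0128
```

>>> drive_tool --steps '[[[0, 0, -2], 0, 8], [[0, 0, -2], 0, 8]]'

```text
t: 21.68
ee_pos: [0.5246, -0.1713, 0.1415]
tcp_rot: [-1.561, -0.002, 2.981]
contact_force: [-3.7, 0.0, 14.2]
width: 0.0129
```

```bash
python3 - <<'E'
from h import *
print(bot.observe()['contact_force'],bot.observe()['ee_pos'])
im,m=snap('wrist','w9.png'); im,m=snap('scene','s9.png'); cv2.imwrite('pics/s9c.png',cv2.resize(im[120:340,190:540,::-1],None,fx=2.2,fy=2.2))
print([(round(r['p'],2),np.round(w(m,r['centre']),3)) for r in nets.spot_point('chuck_a','scene')])
print(bot.observe()['contact_force'],bot.observe()['t'])
E
```

```text
[-3.65286833  0.01552282 14.17466535] [ 0.52456281 -0.17126558  0.1415395 ]
[(0.88, array([0.522, 0.193, 0.068])), (0.88, array([0.505, 0.262, 0.072])), (0.68, array([ 0.524, -0.169,  0.12 ])), (0.58, array([0.534, 0.119, 0.071]))]
[-4.84935609  1.30049025 15.61884224] 21.825
```

View pics/s9c.png

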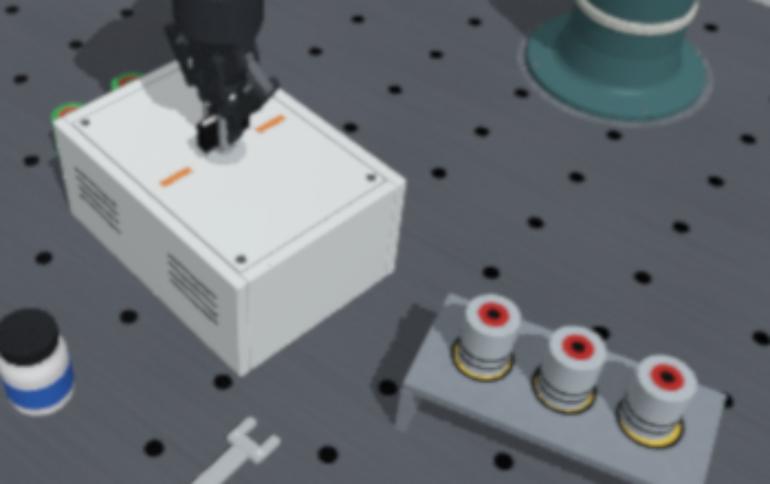

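View pics/w9.png

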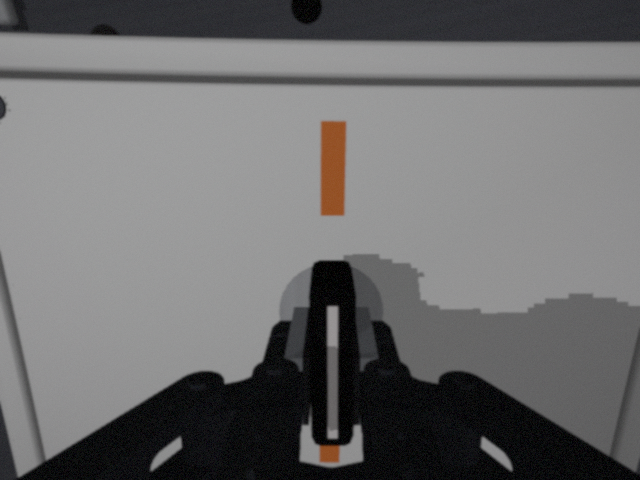

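The cover is level with its rim, the line is aligned, the push is steady at about 15 N, and all three chucks are upright on their spots. Handing in.

```bash
python3 - <<'E'
from h import *
print(workorder.close_job()); s=bot.observe(); print(s['t'],s['contact_force'],s['ee_pos'])
E
```

```text
the job is handed in; nothing more can be done
None
the job is handed in; nothing more can be done
```

The job is handed in at about t = 22 s, with the arm still gripping the fastener and holding the cover down. The hand-in reported no verdict, and I could not read the state afterwards.

- **Chucks:** I moved chuck A to the middle spot and chuck B to the last spot. In the last picture all three stand upright and released. The network puts them about 2 mm (spot1) and 8 mm (spot2) from where I measured the spot centres. An earlier scene reading and the tool's position at release both put chuck B about 2 mm off, so the 8 mm is probably detection noise. Chuck C reads within 3 mm of its first position.
- **Fastener:** I turned it about 49° clockwise. In the wrist picture the white line matches both orange marks.
- **Cover:** It went down about 12 mm and looks level with the rim. The last force reading was about 15 N upward on the tool. It peaked at 42 N on reaching the stop, taken through the fingers, and I eased it off straight away.
- **Other things:** I did not touch the jar, wrench, oil bottle or green look-alikes. The final view still shows the jar, part of the wrench and the look-alikes. The oil bottle was outside the part of that picture I viewed.

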